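Stop check on the plaster vibrating table

TASK

Do the start-of-day stop check at the grey control box on the bench: with the tips of the shut fingers press the red mushroom stop straight in until it latches and stays in by itself, then push one of its lobes round clockwise with a fingertip until the head springs back out, and last press the blue reset button fully in and let it come up again. Hands are wet with plaster here, so do not take the red head between the fingers; do not press the green start button, and leave everything else on the bench where it stands.

Things in the scene. Friction and masses are not known exactly. Their poses are not given: they have to be found in the camera images.
- station: grey control box fixed to the bench, 105 (x) x 230 (y) x 70 mm high; origin under its centre, x across, y along the box. The red stop stands on the lid at (0, -62) mm, push buttons at (0, 22) and (0, 75) mm; which of these holds blue and which green changes. Under the stop: a yellow disc (2 mm thick, 82 mm across) and a steel collar (32 mm across, 10 mm high). A conduit leaves the +y end
- stop_top (a point): top centre of the red stop head, on its axis, 42 mm above the lid when out, about 8 mm lower when latched. A slightly domed hub 40 mm across with three lobes 120 degrees apart, each 15 mm wide, straight-sided out to 31 mm from the axis, rounded end at 38 mm; lobe tops 6 mm, undersides 20 mm below this point. Between lobes, beyond 20 mm from the axis, it is free down to the yellow disc
- lobe (a point): point on the upper face of one lobe, 30 mm from the stop's axis and 6 mm below the stop's top. With the head not turned this lobe points along -y of the control box, out over its end away from the push buttons; the other two lobes are 120 degrees either side
- stop (a joint): how far the stop is pressed in, m: 0 out; about 0.008 latched; which is also its end of travel. Trigger action: it holds back with 7 to 9 N at first, then gives way, past 4 mm snaps in by itself, and stays in when let go, until it is turned
- stop_head (a joint): how far the red head is turned clockwise seen from above, rad: 0 at rest, end stop 0.85. Latched, it springs out at 0.45 to 0.7 rad, push on until it has. Turning takes up to 0.25 N m (8 N on a lobe); a spring turns it back to 0 when let go
- reset_top (a point): centre of the top of the blue reset button, 25 mm across, in a steel bezel 33 mm across; its top is 14 mm above the lid and 8 mm above the bezel; z up
- reset (a joint): how far the blue reset button is pressed, m: 0 out, end of travel 0.006 (about 5 N); it springs back
- start_top (a point): centre of the top of the green start button, same size as the blue one; leave it alone
- start (a joint): how far the green start button is pressed, m: 0 out, end of travel 0.006; a press of more than 0.002 counts
- pot: small black plastic mixing pot, 84 mm across its rim, 75 mm high, standing; origin under its centre
- paint: orange paint jar with white lid, 54 mm across, 105 mm high, standing; origin under its centre
- brush: paint brush 200 mm long lying on the bench near the control box; origin near its middle, x along its length
- hammer: hammer lying on the bench; origin near its middle, x along its length
- batten: wooden batten 340 x 40 x 20 mm lying on the bench; origin under its centre, x along its length
- bowl: blue plastic bowl, 170 mm across its rim, 75 mm high; origin under its centre
- roll: cardboard tube 56 mm across, 90 mm high, standing; origin under its centre

How it is judged:
On the way, in this order (a step that is already met when the one before it is completed fails the run):
1. the red stop is latched in: more than 5.5 mm down with nothing pressing on it (value of joint stop above 0.0055 m and contact force between each of the arm, the fingers and stop below 0.3 N), for 0.1 s.
2. the red stop has been turned free and has sprung out to within 1.5 mm (value of joint stop below 0.0015 m), for 0.1 s.
3. the blue reset button is pressed in by more than 4.5 mm with the stop out (value of joint reset above 0.0045 m and value of joint stop below 0.0015 m), for 0.05 s.
At the end, for the whole second after the job is handed in: The red stop is out (within 1.5 mm) and turned back (within 0.15 rad), the blue and green buttons are up (within 1 mm), after the stop was latched, turned free, and the blue button pressed, in that order (value of joint stop below 0.0015 m and value of joint stop_head below 0.15 rad and value of joint each of reset, start below 0.001 m); the robot touches nothing.
It fails at once if the red head is taken between the fingers (the place between the finger pads comes within 15 mm of the head's axis and lower than 10 mm above its top) (horizontal distance between the grasp point and stop_top below 0.015 m and z of the grasp point in the frame of stop_top below 0.01 m).
It fails at once if the green start button is pressed by more than 2 mm (value of joint start above 0.002 m).
It fails at once if something else on the bench is moved or lifted by more than 20 mm (distance of any of pot, paint, brush, hammer, batten, bowl, roll from where it was at the start of the episode above 0.02 m).
It also fails if it takes over 48 s, if anything falls off the work surface, if the arm or the gripper's body presses on something with over 40 N, if the wrist force passes 120 N, or if a joint passes its speed limit or range.

ROBOT

A 6-joint arm with a two-finger parallel gripper is mounted at the origin on the work surface. World frame = base frame: x ahead of the robot, y to its left, z up, the work surface at z = 0. Lengths are in m, angles in rad, forces in N, time in s.
With the tool pointing down it reaches from about 0.275 to 0.85 m from the base axis. Payload 19 kg.
Tool frame: the origin (TCP) lies between the finger pads; the fingertips stand 22 mm ahead of it and the grasp point (between the pads) lies 3 mm ahead of it; z points along the fingers, x is the direction in which the jaws open and shut, and the axes are right-handed (so a half turn about z gives the same grasp; the last joint's range is limited). The gripper opens to 85 mm and grips with 20 to 120 N. Pads are 22 mm wide; open, the fingers measure 114 mm over their backs; the gripper's body (76 mm by 85 mm) begins 54 mm behind the grasp point. The pads swing forward as they close: fully open they stand 13 mm farther back than shut.
Start: joints at [1.095, 0.15, 1.437, -0, 1.554, -0.134], TCP at [0.193, 0.542, 0.253] pointing down, gripper open.
Joint ranges: [-2.8, 2.8], [-0.68, 2.1], [0.12, 2.68], [-1.39, 4.53], [0.16, 2.79], [-2.81, 2.81]. Speed limits (rad/s): [1.89, 1.89, 2.22, 3.01, 3.01, 3.01].

INTERFACE

Orientations are given as a unit quaternion [w, x, y, z].
In Python, from station import manip gives the robot as it stands.
- The arm moves only by the tool servo_tool, never from a script. Its argument "series" is a list of rows, each an object of numbers: "grip": the closure in counts, from 0 (fully open) to 255 (shut); "dx", "dy", "dz": the shift along the tool's x, y, z in m; "ax", "ay", "az": the turn, a rotation vector about the tool's x, y, z in rad. A call has 1 to 20 rows; each row shifts and turns the commanded pose from where the row before left it, along the tool's axes as they then stand; what a row does not reach is not made up. A row lasts 1/12 s, in which the tool goes at most 41.7 mm and 7.16 degrees, less where a joint would pass 70% of its speed; a pose out of reach is approached as far as the arm can. A call with a gripper value outside its range is refused whole. The fingers move at their own pace and stop on an object; "squeeze" is the grip in N (left out, the last holds). Time passes only in rows, so rows that do not move let the fingers close. It gives the time, the measured TCP pose, the force and the opening at its end, in the units of the state.
- manip.sense(): the state, without advancing time (a new reading comes with each control period).
- manip.read_camera(name): name is "side" or "top" or "wrist"; returns a dict with "pixels" (420x560x3 uint8, blue, green, red), "fx", "fy", "cx", "cy" (pixels), "rvec" (rotation vector, rad) and "tvec" (3), from world to camera coordinates, as OpenCV has them; the wrist camera has in their place "hand_eye" (4x4, takes a point from camera to tool coordinates, whose origin is the TCP and whose axes are the tool frame's). Camera axes: x right, y down, z forward; pixel columns grow to the right and rows downward; lengths in m; the calibration is good to about 2 mm. The wrist camera is an equidistant fisheye: a pixel r from the principal point sees the ray r / f radians off the axis. A picture is of the moment at which its call begins: read the wrist's pose just before it. There is no depth.
- manip.close_job(): hands the job in, once; it reports no verdict.
The state is a dict: "t": time; "qpos": joint angles; "qd": joint speeds; "tau": joint torques, N m; "eef_pos": TCP position; "ee_rot": TCP orientation; "wrist_force": force on the tool from outside, world axes, zero at the start; "wrist_torque": the same for the moment, N m; "opening": opening from 0.0 (shut) to 1.0 (fully open).
Only numpy, scipy, OpenCV 4.12 (cv2) and the standard library are available. Lean on these libraries where they do the work, as an engineer would, in place of code of your own. Each camera call takes 0.05 s, during which the arm holds its last target. There are 200 camera calls.

## Working session

There is one attempt and no reset: what is moved stays moved. The work goes in short steps, Python scripts to look and compute and a tool call to move; the robot and the scene stay as the last step left them, time stands still between calls to the robot, and variables do not carry over. Pictures are saved under pics/ and viewed, about 8 in all and at most 12, crops included, and the job is handed in when it is done.

Besides the shell and the picture viewer there is one more tool, called after ">>>" by a JSON object that holds its "method" and its "body". servo_tool: Moves the arm, as the interface text tells. Its arguments: {"type":"object","properties":{"series":{"type":"array"},"squeeze":{"type":"number"}},"required":["series"]}

```bash
mkdir -p pics; ls
python3 - <<'E'
from station import manip
import cv2,numpy as np
s=manip.sense();print(s)
for n in("top","side"):
    c=manip.read_camera(n);cv2.imwrite(f"pics/{n}0.png",c["pixels"]);print(n,{k:v for k,v in c.items() if k!="pixels"})
E
```

```text
pics
{'t': 0.0, 'qpos': array([ 1.09500206e+00,  1.51001213e-01,  1.43795584e+00,  3.15448207e-05,
        1.55382646e+00, -1.33996578e-01]), 'qd': array([-0.00048395,  0.00016886, -0.00096619,  0.00088671,  0.00046647,
       -0.0015487 ]), 'tau': array([ 2.07949495e-03, -7.13037944e+01, -5.70887303e+01,  2.89279396e-04,
        8.55361082e-03,  8.16783040e-05]), 'eef_pos': array([0.19264546, 0.54155781, 0.25270422]), 'ee_rot': array([ 2.61237309e-04,  8.17062231e-01,  5.76549179e-01, -5.35292211e-04]), 'wrist_force': array([ 0.56085135, -0.29645624, -0.11931412]), 'wrist_torque': array([-0.04650008, -0.02230393,  0.05100054]), 'opening': 0.9966235765175219}
top {'fx': 381.77924649375365, 'fy': 381.77924649375365, 'cx': 284.51052886318337, 'cy': 208.28318835944825, 'rvec': array([ 2.12796023, -2.17501429,  0.14532107]), 'tvec': array([-0.05068021,  0.61900467,  0.91948613])}
side {'fx': 401.41812357327166, 'fy': 401.41812357327166, 'cx': 285.3811135962226, 'cy': 213.10504143292272, 'rvec': array([ 0.44617413, -2.79290658,  1.10232559]), 'tvec': array([0.56919606, 0.2592856 , 0.82344083])}
```

View pics/top0.png

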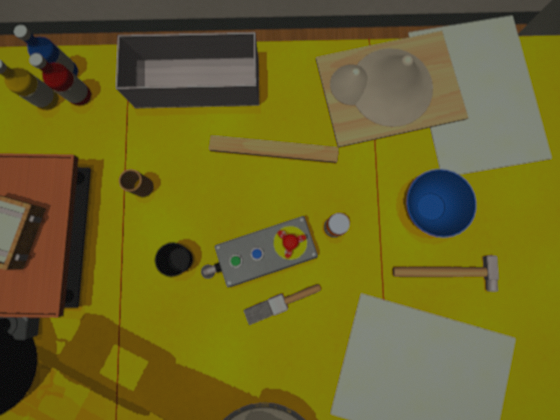

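View pics/side0.png

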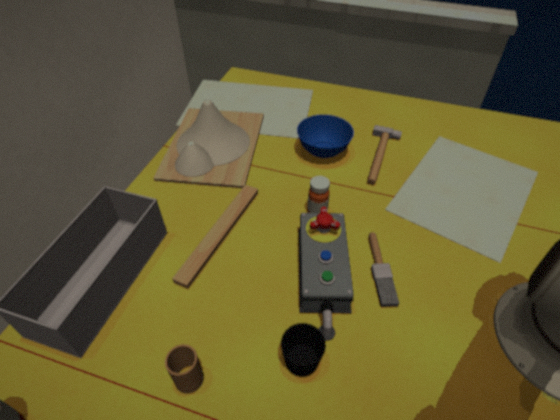

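The top view shows the red stop at about (291,242), blue at (257,254) and green at (236,261). The paint jar stands beyond the stop end at (338,225), and the brush lies beside the box at (283,303). The side view shows red (323,221), blue (326,256) and green (327,277).

```bash
cat > h.py <<'E'
import cv2,numpy as np
from scipy.spatial.transform import Rotation as R
def ray(c,uv):
    M=R.from_rotvec(c["rvec"]).as_matrix()
    d=M.T@np.array([(uv[0]-c["cx"])/c["fx"],(uv[1]-c["cy"])/c["fy"],1.]);return -M.T@c["tvec"],d
def onz(c,uv,z):
    o,d=ray(c,uv);return o+d*(z-o[2])/d[2]
def two(a,ua,b,ub):
    o,d=ray(a,ua);p,e=ray(b,ub)
    k=np.linalg.lstsq(np.c_[d,-e],p-o,rcond=None)[0];x,y=o+k[0]*d,p+k[1]*e
    return (x+y)/2,np.linalg.norm(x-y)
def mask(img,col):
    H,S,V=cv2.split(cv2.cvtColor(img,cv2.COLOR_BGR2HSV))
    lo={"red":((H<8)|(H>170)),"blue":(H>100)&(H<130),"green":(H>50)&(H<90),"yellow":(H>20)&(H<35)}[col]
    return (lo&(S>110)&(V>50)).astype(np.uint8)
E
python3 - <<'E'
from h import *
from station import manip
C={n:manip.read_camera(n) for n in("top","side")}
roi={"top":(215,215,105,72),"side":(295,205,60,110)}
P={}
for col in("red","blue","green"):
    for n,c in C.items():
        x,y,w,h=roi[n];m=mask(c["pixels"][y:y+h,x:x+w],col)
        k,l,st,ce=cv2.connectedComponentsWithStats(m)
        i=1+np.argmax(st[1:,4]);P[n,col]=ce[i]+[x,y];print(n,col,P[n,col],st[i])
    p,e=two(C["top"],P["top",col],C["side"],P["side",col]);print(col,p,e,"top@z",[onz(C[n],P[n,col],{"red":.103}.get(col,.083)) for n in C])
x,y,w,h=roi["top"];cv2.imwrite("pics/crop.png",np.hstack([cv2.resize(C["top"]["pixels"][215:275,255:325],None,fx=6,fy=6,interpolation=2),cv2.resize(C["side"]["pixels"][200:260,290:350],None,fx=6,fy=6,interpolation=2)]))
E
```

```text
top red [290.06761566 241.40569395] [ 63  15  29  27 281]
side red [324.3314121  219.78674352] [ 16   1  29  23 347]
red [ 0.53133228 -0.07538894  0.10120906] 0.0001965227940998086 top@z [array([ 0.53134406, -0.07535301,  0.103     ]), array([ 0.53097408, -0.07378012,  0.103     ])]
top blue [256.31746032 253.3015873 ] [37 34  9  9 63]
side blue [325.44155844 254.85714286] [26 46 10  9 77]
blue [0.50639864 0.005164   0.08192624] 0.0009078512709809777 top@z [array([0.50592659, 0.0050363 , 0.083     ]), array([0.50673757, 0.00601818, 0.083     ])]
top green [235.20338983 260.45762712] [16 42  9  8 59]
side green [326.84415584 275.44155844] [27 66 10 10 77]
green [0.49073294 0.05541472 0.08153475] 0.0010601781506755063 top@z [array([0.49020283, 0.05517149, 0.083     ]), array([0.49113895, 0.05646913, 0.083     ])]
```

View pics/crop.png

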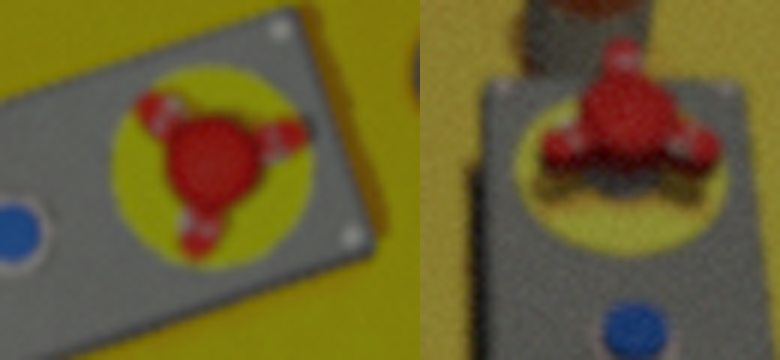

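The head's lobes point at about -73°, 47° and 167° in the world frame. Both views agree on stop axis (0.5313, -0.0752) and blue button (0.5064, 0.0052). I'll shut the fingers, turn the tool x along the 47° lobe and move over the stop.

>>> {"method": "servo_tool", "body": {"series": [{"grip":255,"az":0.1008},{"grip":255,"az":0.1008},{"grip":255,"az":0.1008},{"grip":255,"az":0.1008},{"grip":255,"dx":-0.014,"dy":0.0417},{"grip":255,"dx":-0.0112,"dy":0.0334},{"grip":255,"dx":-0.0112,"dy":0.0334},{"grip":255,"dx":-0.0112,"dy":0.0334},{"grip":255,"dx":-0.0112,"dy":0.0334},{"grip":255,"dx":-0.0112,"dy":0.0334},{"grip":255,"dx":-0.0112,"dy":0.0334},{"grip":255,"dx":-0.0112,"dy":0.0334},{"grip":255,"dx":-0.0112,"dy":0.0334},{"grip":255,"dx":-0.0112,"dy":0.0334},{"grip":255,"dx":-0.0112,"dy":0.0334},{"grip":255,"dx":-0.0112,"dy":0.0334},{"grip":255,"dx":-0.0112,"dy":0.0334},{"grip":255,"dx":-0.0112,"dy":0.0334},{"grip":255,"dx":-0.0112,"dy":0.0334},{"grip":255,"dx":-0.0112,"dy":0.0334}], "squeeze": 60}}

```text
invalid input
```

>>> {"method": "servo_tool", "body": {"series": [{"dx":-0.0112,"dy":0.0334},{"dx":-0.0112,"dy":0.0334},{"dx":-0.0112,"dy":0.0334},{},{},{}]}}

```text
invalid input
```

```bash
cat >> h.py <<'E'
def go(x,y,z,phi=None):
    "remaining shift in tool axes to a TCP target; phi = wanted direction of tool x, deg"
    from station import manip
    s=manip.sense();q=s["ee_rot"];M=R.from_quat([*q[1:],q[0]]).as_matrix()
    f=np.degrees(np.arctan2(M[1,0],M[0,0]))
    print("t",s["t"],"tcp",s["eef_pos"].round(4),"phi",f.round(2),"tilt",M[:,2].round(4),"open",round(s["opening"],3),"F",s["wrist_force"].round(2),"q6",s["qpos"][5].round(3))
    print("shift",(M.T@(np.array([x,y,z])-s["eef_pos"])).round(4),"az",None if phi is None else np.radians(f-phi).round(4))
E
python3 - <<'E'
from h import *
go(.5313,-.0752,.140,47.3)
from station import manip
c=manip.read_camera("wrist");cv2.imwrite("pics/w1.png",c["pixels"]);print({k:v for k,v in c.items() if k!="pixels"})
E
```

```text
t 0.2 tcp [0.1927 0.5416 0.2529] phi 70.41 tilt [-4.e-04 -7.e-04 -1.e+00] open 0.999 F [ 0.13 -0.72  0.19] q6 -0.134
shift [-0.4675  0.5258  0.1132] az 0.4034
{'fx': 325.19226210127806, 'fy': 325.19226210127806, 'cx': 279.56422672099893, 'cy': 207.92566114412907, 'hand_eye': array([[ 9.99999592e-01, -4.61809740e-04,  7.76104095e-04,
        -5.10838973e-04],
       [ 2.33139433e-04,  9.62247770e-01,  2.72174899e-01,
        -6.99804776e-02],
       [-8.72497454e-04, -2.72174607e-01,  9.62247485e-01,
        -1.20553815e-01],
       [ 0.00000000e+00,  0.00000000e+00,  0.00000000e+00,
         1.00000000e+00]])}
```

View pics/w1.png

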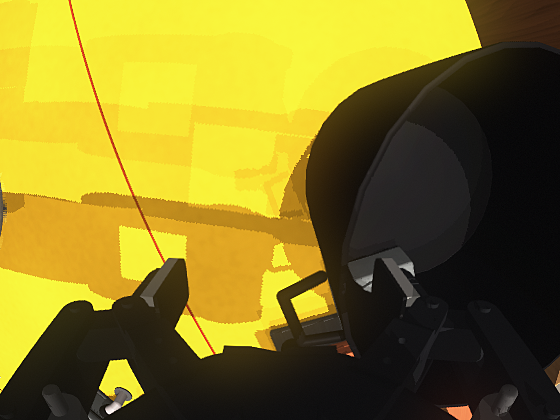

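The calls were refused, probably because each row needs every key. This picture is still the start pose: open fingers, with a dark pan to the +y side. I'll resend with full rows.

>>> {"method": "servo_tool", "body": {"series": [{"grip":255,"dx":0,"dy":0,"dz":0,"ax":0,"ay":0,"az":0.1008},{"grip":255,"dx":0,"dy":0,"dz":0,"ax":0,"ay":0,"az":0.1008},{"grip":255,"dx":0,"dy":0,"dz":0,"ax":0,"ay":0,"az":0.1008},{"grip":255,"dx":0,"dy":0,"dz":0,"ax":0,"ay":0,"az":0.1008}], "squeeze": 60}}

```text
t: 0.58
eef_pos: [0.1927, 0.5417, 0.2532]
ee_rot: [0.0, 0.917, 0.399, -0.0]
wrist_force: [0.1, -0.7, -0.4]
opening: 0.456
```

>>> {"method": "servo_tool", "body": {"series": [{"grip":255,"dx":-0.0112,"dy":0.0334,"dz":0,"ax":0,"ay":0,"az":0},{"grip":255,"dx":-0.0112,"dy":0.0334,"dz":0,"ax":0,"ay":0,"az":0},{"grip":255,"dx":-0.0112,"dy":0.0334,"dz":0,"ax":0,"ay":0,"az":0},{"grip":255,"dx":-0.0112,"dy":0.0334,"dz":0,"ax":0,"ay":0,"az":0},{"grip":255,"dx":-0.0112,"dy":0.0334,"dz":0,"ax":0,"ay":0,"az":0},{"grip":255,"dx":-0.0112,"dy":0.0334,"dz":0,"ax":0,"ay":0,"az":0},{"grip":255,"dx":-0.0112,"dy":0.0334,"dz":0,"ax":0,"ay":0,"az":0},{"grip":255,"dx":-0.0112,"dy":0.0334,"dz":0,"ax":0,"ay":0,"az":0},{"grip":255,"dx":-0.0112,"dy":0.0334,"dz":0,"ax":0,"ay":0,"az":0},{"grip":255,"dx":-0.0112,"dy":0.0334,"dz":0,"ax":0,"ay":0,"az":0},{"grip":255,"dx":-0.0112,"dy":0.0334,"dz":0,"ax":0,"ay":0,"az":0},{"grip":255,"dx":-0.0112,"dy":0.0334,"dz":0,"ax":0,"ay":0,"az":0},{"grip":255,"dx":-0.0112,"dy":0.0334,"dz":0,"ax":0,"ay":0,"az":0},{"grip":255,"dx":-0.0112,"dy":0.0334,"dz":0,"ax":0,"ay":0,"az":0},{"grip":255,"dx":-0.0112,"dy":0.0334,"dz":0,"ax":0,"ay":0,"az":0},{"grip":255,"dx":-0.0112,"dy":0.0334,"dz":0,"ax":0,"ay":0,"az":0},{"grip":255,"dx":-0.0112,"dy":0.0334,"dz":0,"ax":0,"ay":0,"az":0},{"grip":255,"dx":-0.0112,"dy":0.0334,"dz":0,"ax":0,"ay":0,"az":0},{"grip":255,"dx":0,"dy":0,"dz":0,"ax":0,"ay":0,"az":0},{"grip":255,"dx":0,"dy":0,"dz":0,"ax":0,"ay":0,"az":0}]}}

```text
t: 2.25
eef_pos: [0.4983, -0.0155, 0.2528]
ee_rot: [-0.0, 0.916, 0.4, -0.001]
wrist_force: [-0.2, 0.8, 0.3]
opening: -0.001
```

Run:
```python
from h import *
from station import manip
go(.5313,-.0752,.140,47.3)
c=manip.read_camera("wrist");cv2.imwrite("pics/w2.png",c["pixels"])
```

```text
t 2.25 tcp [ 0.4983 -0.0155  0.2528] phi 47.16 tilt [-1.2e-03  1.0e-04 -1.0e+00] open -0.001 F [-0.23  0.77  0.34] q6 -1.009
shift [-0.0213  0.0649  0.1127] az -0.0024
```

View pics/w2.png

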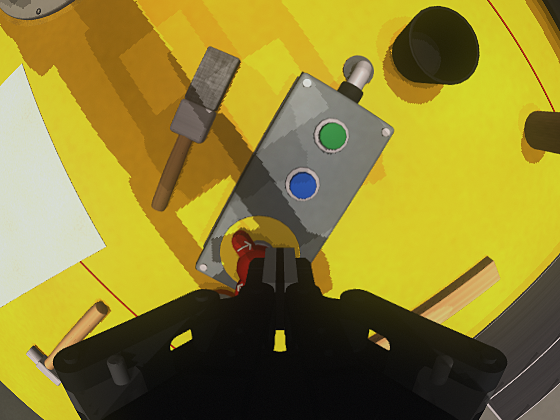

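The wrist view shows blue at (303,185), green at (332,135), the stop at (260,260) partly hidden by the shut fingers, and the pot and brush clear of the path. I'll refine the positions from it.

```bash
cat >> h.py <<'E'
def wpt(c,s,uv,z):
    d=np.array([uv[0]-c["cx"],uv[1]-c["cy"]]);r=np.linalg.norm(d);t=r/c["fx"]
    v=np.r_[d/r*np.sin(t),np.cos(t)];q=s["ee_rot"];M=R.from_quat([*q[1:],q[0]]).as_matrix();H=c["hand_eye"]
    o=s["eef_pos"]+M@H[:3,3];d=M@H[:3,:3]@v;return o+d*(z-o[2])/d[2]
def blobs(c,col,n=2):
    k,l,st,ce=cv2.connectedComponentsWithStats(mask(c["pixels"],col))
    return [(ce[i],st[i]) for i in 1+np.argsort(-st[1:,4])[:n]]
E
python3 - <<'E'
from h import *
from station import manip
s=manip.sense();c=manip.read_camera("wrist");B={}
for col in("blue","green"):
    for u,st in blobs(c,col,1): B[col]=wpt(c,s,u,.083);print(col,u.round(1),st,B[col].round(4))
d=B["green"]-B["blue"];L=np.linalg.norm(d);y=d/L;print(L,y,"stop",B["blue"]-.084*y,np.degrees(np.arctan2(y[1],y[0])))
E
```

```text
blue [301.9 186.3] [289 173  27  27 541] [0.5052 0.0056 0.083 ]
green [331.6 136.7] [319 124  27  27 547] [0.4895 0.0559 0.083 ]
0.05264230123311368 [-0.29867231  0.95435573  0.        ] stop [ 0.53029054 -0.07453239  0.083     ] 107.37787631677591
```

>>> {"method": "servo_tool", "body": {"series": [{"grip":255,"dx":-0.0107,"dy":0.0322,"dz":0,"ax":0,"ay":0,"az":0},{"grip":255,"dx":-0.0107,"dy":0.0322,"dz":0,"ax":0,"ay":0,"az":0},{"grip":255,"dx":0,"dy":0,"dz":0.028,"ax":0,"ay":0,"az":0},{"grip":255,"dx":0,"dy":0,"dz":0.028,"ax":0,"ay":0,"az":0},{"grip":255,"dx":0,"dy":0,"dz":0.028,"ax":0,"ay":0,"az":0},{"grip":255,"dx":0,"dy":0,"dz":0.028,"ax":0,"ay":0,"az":0},{"grip":255,"dx":0,"dy":0,"dz":0,"ax":0,"ay":0,"az":0},{"grip":255,"dx":0,"dy":0,"dz":0,"ax":0,"ay":0,"az":0},{"grip":255,"dx":0,"dy":0,"dz":0,"ax":0,"ay":0,"az":0}]}}

```text
t: 3.1
eef_pos: [0.5314, -0.073, 0.1432]
ee_rot: [0.001, 0.916, 0.402, 0.001]
wrist_force: [0.5, 0.5, 0.6]
opening: -0.001
```

Run:
```python
from h import *
go(.5308,-.0749,.127,47.4)
```

```text
t 3.1 tcp [ 0.5314 -0.073   0.1432] phi 47.37 tilt [ 1.8e-03 -6.0e-04 -1.0e+00] open -0.001 F [0.46 0.46 0.57] q6 -1.107
shift [-0.0018  0.0008  0.0162] az -0.0005
```

>>> {"method": "servo_tool", "body": {"series": [{"grip":255,"dx":-0.0018,"dy":0.001,"dz":0.004,"ax":0,"ay":0,"az":0},{"grip":255,"dx":0,"dy":0,"dz":0.0035,"ax":0,"ay":0,"az":0},{"grip":255,"dx":0,"dy":0,"dz":0.003,"ax":0,"ay":0,"az":0},{"grip":255,"dx":0,"dy":0,"dz":0.003,"ax":0,"ay":0,"az":0},{"grip":255,"dx":0,"dy":0,"dz":0.003,"ax":0,"ay":0,"az":0},{"grip":255,"dx":0,"dy":0,"dz":0,"ax":0,"ay":0,"az":0},{"grip":255,"dx":0,"dy":0,"dz":0,"ax":0,"ay":0,"az":0}]}}

```text
t: 3.68
eef_pos: [0.5307, -0.0756, 0.1257]
ee_rot: [0.0, 0.916, 0.401, 0.0]
wrist_force: [-2.6, 0.8, 14.5]
opening: 0.002
```

Run:
```python
from h import *
go(.5308,-.0749,.127,47.4)
```

```text
t 3.6833 tcp [ 0.5307 -0.0756  0.1257] phi 47.31 tilt [ 1.1e-03 -4.0e-04 -1.0e+00] open 0.002 F [-2.59  0.8  14.53] q6 -1.111
shift [ 0.0006 -0.0004 -0.0013] az -0.0015
```

Bottomed, with 14.5 N of pressing force. I'll lift, step aside and check the latch.

>>> {"method": "servo_tool", "body": {"series": [{"grip":255,"dx":0,"dy":0,"dz":-0.015,"ax":0,"ay":0,"az":0},{"grip":255,"dx":0,"dy":0,"dz":-0.025,"ax":0,"ay":0,"az":0},{"grip":255,"dx":0.02,"dy":-0.014,"dz":0,"ax":0,"ay":0,"az":0},{"grip":255,"dx":0.0196,"dy":-0.0134,"dz":0,"ax":0,"ay":0,"az":0},{"grip":255,"dx":0,"dy":0,"dz":0,"ax":0,"ay":0,"az":0},{"grip":255,"dx":0,"dy":0,"dz":0,"ax":0,"ay":0,"az":0},{"grip":255,"dx":0,"dy":0,"dz":0,"ax":0,"ay":0,"az":0}]}}

```text
t: 4.27
eef_pos: [0.5369, -0.028, 0.1645]
ee_rot: [0.0, 0.916, 0.401, -0.0]
wrist_force: [0.2, -0.1, -0.7]
opening: -0.002
```

Run:
```python
from h import *
from station import manip
import math
a=math.radians(47.4);u=np.array([math.cos(a),math.sin(a)]);v=np.array([-u[1],u[0]])
p=np.array([.5308,-.0749])+.039*u+.027*v;print(p)
go(*p,.104,47.4)
c=manip.read_camera("side");w=manip.read_camera("wrist")
for b in blobs(c,"red",3):print(b)
cv2.imwrite("pics/s3.png",np.hstack([cv2.resize(c["pixels"][190:270,285:365],(400,400),interpolation=2),cv2.resize(w["pixels"][150:350,180:380],(400,400))]))
```

```text
[ 0.53732354 -0.02791656]
t 4.2667 tcp [ 0.5369 -0.028   0.1645] phi 47.34 tilt [-5.e-04 -2.e-04 -1.e+00] open -0.002 F [ 0.21 -0.11 -0.67] q6 -1.021
shift [0.0003 0.0003 0.0605] az -0.0011
(array([324.71698113, 225.61320755]), array([310, 215,  29,  17, 212], dtype=int32))
```

View pics/s3.png

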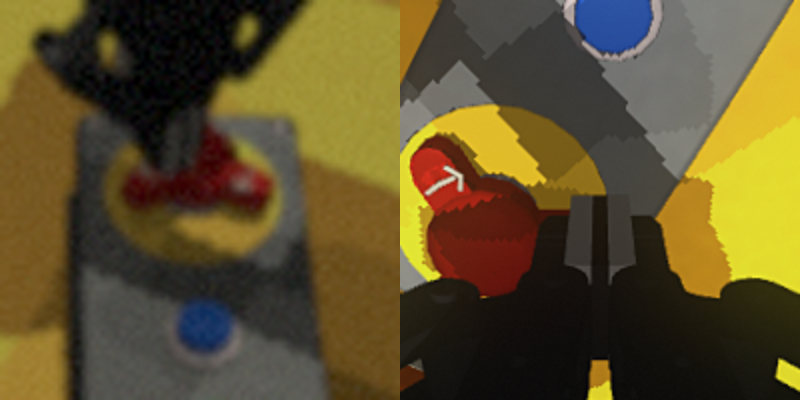

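The wrist view shows the turn arrow on the upper lobe, and the finger standing over the gap beside the 47° lobe. In the side view the lobes' lower edge is 3 px (about 8 mm) lower, so the stop is latched with nothing touching it. Next I'll descend into the gap.

>>> {"method": "servo_tool", "body": {"series": [{"grip":255,"dx":0.0003,"dy":0.0003,"dz":0.02,"ax":0,"ay":0,"az":0},{"grip":255,"dx":0,"dy":0,"dz":0.02,"ax":0,"ay":0,"az":0},{"grip":255,"dx":0,"dy":0,"dz":0.012,"ax":0,"ay":0,"az":0},{"grip":255,"dx":0,"dy":0,"dz":0.0085,"ax":0,"ay":0,"az":0},{"grip":255,"dx":0,"dy":0.004,"dz":0,"ax":0,"ay":0,"az":0},{"grip":255,"dx":0,"dy":0.003,"dz":0,"ax":0,"ay":0,"az":0},{"grip":255,"dx":0,"dy":0,"dz":0,"ax":0,"ay":0,"az":0},{"grip":255,"dx":0,"dy":0,"dz":0,"ax":0,"ay":0,"az":0}]}}

```text
t: 5.03
eef_pos: [0.5432, -0.0329, 0.1052]
ee_rot: [0.0, 0.916, 0.401, 0.001]
wrist_force: [-0.1, 0.2, 0.4]
opening: -0.001
```

Run:
```python
from h import *
go(.5308,-.0749,.104,47.4)
```

```text
t 5.0333 tcp [ 0.5432 -0.0329  0.1052] phi 47.3 tilt [ 1.3e-03 -4.0e-04 -1.0e+00] open -0.001 F [-0.11  0.17  0.38] q6 -1.027
shift [-0.0393  0.0194  0.0012] az -0.0018
```

Axis lies at (-39.3, 19.4) mm in the tool frame, as planned. I'll sweep 0.8 rad about it.

>>> {"method": "servo_tool", "body": {"series": [{"grip":255,"dx":0.0018,"dy":0.004,"dz":0,"ax":0,"ay":0,"az":0.1},{"grip":255,"dx":0.0018,"dy":0.004,"dz":0,"ax":0,"ay":0,"az":0.1},{"grip":255,"dx":0.0018,"dy":0.004,"dz":0,"ax":0,"ay":0,"az":0.1},{"grip":255,"dx":0.0018,"dy":0.004,"dz":0,"ax":0,"ay":0,"az":0.1}]}}

```text
t: 5.37
eef_pos: [0.5582, -0.04, 0.105]
ee_rot: [-0.0, 0.978, 0.209, 0.0]
wrist_force: [-3.9, 4.5, 2.1]
opening: 0.001
```

Run:
```python
from h import *
go(.5308,-.0749,.104,47.4)
```

```text
t 5.3667 tcp [ 0.5582 -0.04    0.105 ] phi 24.13 tilt [-0.e+00  6.e-04 -1.e+00] open 0.001 F [-3.87  4.54  2.09] q6 -0.631
shift [-0.0393  0.0206  0.001 ] az -0.4062
```

>>> {"method": "servo_tool", "body": {"series": [{"grip":255,"dx":0.0018,"dy":0.004,"dz":0,"ax":0,"ay":0,"az":0.1},{"grip":255,"dx":0.0018,"dy":0.004,"dz":0,"ax":0,"ay":0,"az":0.1},{"grip":255,"dx":0.0018,"dy":0.004,"dz":0,"ax":0,"ay":0,"az":0.1},{"grip":255,"dx":0.0012,"dy":0.0028,"dz":0,"ax":0,"ay":0,"az":0.07},{"grip":255,"dx":0,"dy":0,"dz":0,"ax":0,"ay":0,"az":0}]}}

```text
t: 5.78
eef_pos: [0.5691, -0.0529, 0.105]
ee_rot: [0.0, 1.0, 0.026, 0.0]
wrist_force: [0.4, 0.2, -0.0]
opening: -0.002
```

Run:
```python
from h import *
from station import manip
go(.5308,-.0749,.104,47.4)
c=manip.read_camera("side");w=manip.read_camera("wrist")
for b in blobs(c,"red",3):print(b)
cv2.imwrite("pics/s4.png",np.hstack([cv2.resize(c["pixels"][190:270,285:365],(400,400),interpolation=2),cv2.resize(w["pixels"][150:350,180:380],(400,400))]))
```

```text
t 5.7833 tcp [ 0.5691 -0.0529  0.105 ] phi 2.98 tilt [ 1.e-03 -2.e-04 -1.e+00] open -0.002 F [ 0.44  0.21 -0.02] q6 -0.28
shift [-0.0394  0.02    0.001 ] az -0.7753
(array([327.17714286, 222.13714286]), array([318, 211,  18,  23, 175], dtype=int32))
(array([326., 191.]), array([326, 191,   1,   1,   1], dtype=int32))
(array([314., 221.]), array([314, 221,   1,   1,   1], dtype=int32))
```

View pics/s4.png

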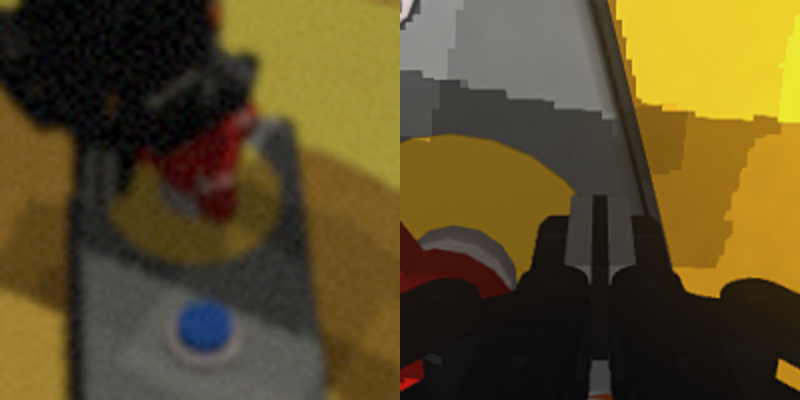

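The collar (440,255 in the wrist crop) is now showing under the head, and the head is turned, so it seems to have sprung up. I'll hold briefly and re-read the force before backing off.

>>> {"method": "servo_tool", "body": {"series": [{"grip":255,"dx":0,"dy":0,"dz":0,"ax":0,"ay":0,"az":0},{"grip":255,"dx":0,"dy":0,"dz":0,"ax":0,"ay":0,"az":0},{"grip":255,"dx":0,"dy":0,"dz":0,"ax":0,"ay":0,"az":0}]}}

```text
t: 6.13
eef_pos: [0.5686, -0.0526, 0.1045]
ee_rot: [0.0, 1.0, 0.029, 0.0]
wrist_force: [0.7, 0.7, 0.8]
opening: -0.003
```

>>> {"method": "servo_tool", "body": {"series": [{"grip":255,"dx":-0.0022,"dy":-0.0038,"dz":0,"ax":0,"ay":0,"az":-0.1},{"grip":255,"dx":-0.0022,"dy":-0.0038,"dz":0,"ax":0,"ay":0,"az":-0.1},{"grip":255,"dx":-0.0022,"dy":-0.0038,"dz":0,"ax":0,"ay":0,"az":-0.1},{"grip":255,"dx":-0.0022,"dy":-0.0038,"dz":0,"ax":0,"ay":0,"az":-0.1},{"grip":255,"dx":-0.0022,"dy":-0.0038,"dz":0,"ax":0,"ay":0,"az":-0.1},{"grip":255,"dx":-0.0022,"dy":-0.0038,"dz":0,"ax":0,"ay":0,"az":-0.1},{"grip":255,"dx":-0.0022,"dy":-0.0038,"dz":0,"ax":0,"ay":0,"az":-0.1},{"grip":255,"dx":-0.0018,"dy":-0.003,"dz":0,"ax":0,"ay":0,"az":-0.08},{"grip":255,"dx":0,"dy":-0.007,"dz":0,"ax":0,"ay":0,"az":0},{"grip":255,"dx":0,"dy":0,"dz":-0.02,"ax":0,"ay":0,"az":0},{"grip":255,"dx":0,"dy":0,"dz":-0.03,"ax":0,"ay":0,"az":0},{"grip":255,"dx":0,"dy":0,"dz":0,"ax":0,"ay":0,"az":0},{"grip":255,"dx":0,"dy":0,"dz":0,"ax":0,"ay":0,"az":0}]}}

```text
t: 7.22
eef_pos: [0.5373, -0.0278, 0.1558]
ee_rot: [0.001, 0.914, 0.405, 0.001]
wrist_force: [-0.1, -0.7, -0.9]
opening: -0.0
```

Run:
```python
from h import *
from station import manip
go(.5058,.0054,.115,47.4)
c=manip.read_camera("side");s=manip.sense();w=manip.read_camera("wrist")
for b in blobs(c,"red",2):print(b)
for b in blobs(w,"blue",1):print(b,wpt(w,s,b[0],.083))
cv2.imwrite("pics/s5.png",np.hstack([cv2.resize(c["pixels"][190:270,285:365],(400,400),interpolation=2),cv2.resize(w["pixels"][150:350,180:380],(400,400))]))
```

```text
t 7.2167 tcp [ 0.5373 -0.0278  0.1558] phi 47.76 tilt [ 2.8e-03 -7.0e-04 -1.0e+00] open -0.0 F [-0.07 -0.65 -0.87] q6 -1.028
shift [ 0.0033 -0.0457  0.0407] az 0.0064
(array([330.28368794, 222.56737589]), array([321, 214,  19,  15, 141], dtype=int32))
(array([311.86666667, 226.        ]), array([310, 223,   5,   6,  15], dtype=int32))
(array([286.38297872, 159.22931442]), array([ 267,  139,   40,   41, 1269], dtype=int32)) [0.50543447 0.00532102 0.083     ]
```

View pics/s5.png

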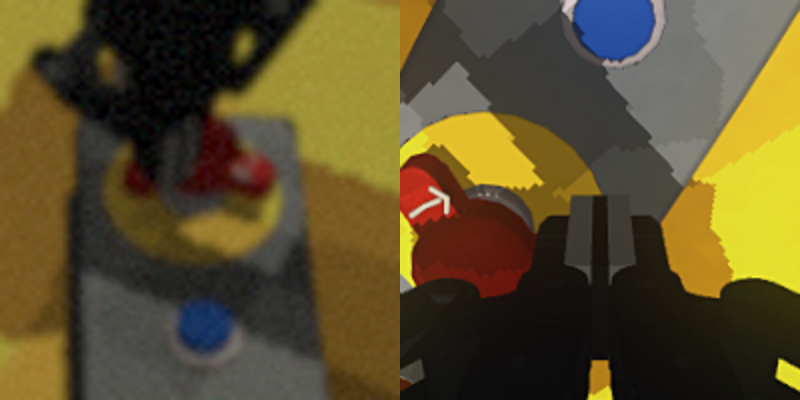

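The head is out (lobes and collar as at the start) and turned back to rest. Next is the blue button at (0.5055, 0.0054).

>>> {"method": "servo_tool", "body": {"series": [{"grip":255,"dx":0.0015,"dy":-0.023,"dz":0,"ax":0,"ay":0,"az":0},{"grip":255,"dx":0.0015,"dy":-0.0227,"dz":0,"ax":0,"ay":0,"az":0},{"grip":255,"dx":0,"dy":0,"dz":0.015,"ax":0,"ay":0,"az":0},{"grip":255,"dx":0,"dy":0,"dz":0.015,"ax":0,"ay":0,"az":0},{"grip":255,"dx":0,"dy":0,"dz":0.01,"ax":0,"ay":0,"az":0},{"grip":255,"dx":0,"dy":0,"dz":0,"ax":0,"ay":0,"az":0},{"grip":255,"dx":0,"dy":0,"dz":0,"ax":0,"ay":0,"az":0}]}}

```text
t: 7.9
eef_pos: [0.5046, 0.005, 0.1137]
ee_rot: [-0.0, 0.914, 0.406, -0.001]
wrist_force: [-0.3, 0.2, 0.5]
opening: 0.002
```

Run:
```python
from h import *
go(.5055,.0054,.0995,47.4)
```

```text
t 7.9 tcp [0.5046 0.005  0.1137] phi 47.85 tilt [-1.7e-03  1.0e-04 -1.0e+00] open 0.002 F [-0.31  0.22  0.55] q6 -0.978
shift [0.0009 0.0004 0.0142] az 0.0079
```

>>> {"method": "servo_tool", "body": {"series": [{"grip":255,"dx":0.0008,"dy":0.0004,"dz":0.005,"ax":0,"ay":0,"az":0},{"grip":255,"dx":0,"dy":0,"dz":0.004,"ax":0,"ay":0,"az":0},{"grip":255,"dx":0,"dy":0,"dz":0.003,"ax":0,"ay":0,"az":0},{"grip":255,"dx":0,"dy":0,"dz":0.0025,"ax":0,"ay":0,"az":0},{"grip":255,"dx":0,"dy":0,"dz":0,"ax":0,"ay":0,"az":0},{"grip":255,"dx":0,"dy":0,"dz":0,"ax":0,"ay":0,"az":0},{"grip":255,"dx":0,"dy":0,"dz":0,"ax":0,"ay":0,"az":0}]}}

```text
t: 8.48
eef_pos: [0.5062, 0.0052, 0.1002]
ee_rot: [0.0, 0.914, 0.406, 0.0]
wrist_force: [2.6, -0.9, 5.0]
opening: 0.005
```

The force is 5 N at nominal 5.8 mm. I'll go 1.5 mm further to be sure it bottoms, then lift well clear.

>>> {"method": "servo_tool", "body": {"series": [{"grip":255,"dx":0,"dy":0,"dz":0.0015,"ax":0,"ay":0,"az":0},{"grip":255,"dx":0,"dy":0,"dz":0,"ax":0,"ay":0,"az":0},{"grip":255,"dx":0,"dy":0,"dz":0,"ax":0,"ay":0,"az":0}]}}

```text
t: 8.73
eef_pos: [0.5063, 0.0052, 0.0997]
ee_rot: [0.001, 0.914, 0.406, 0.001]
wrist_force: [-6.2, -0.1, 22.0]
opening: 0.003
```

>>> {"method": "servo_tool", "body": {"series": [{"grip":255,"dx":0,"dy":0,"dz":-0.01,"ax":0,"ay":0,"az":0},{"grip":255,"dx":0,"dy":0,"dz":-0.03,"ax":0,"ay":0,"az":0},{"grip":255,"dx":0,"dy":0,"dz":-0.04,"ax":0,"ay":0,"az":0},{"grip":255,"dx":0,"dy":0,"dz":-0.04,"ax":0,"ay":0,"az":0},{"grip":255,"dx":0,"dy":-0.04,"dz":-0.01,"ax":0,"ay":0,"az":0},{"grip":255,"dx":0,"dy":-0.04,"dz":0,"ax":0,"ay":0,"az":0},{"grip":255,"dx":0,"dy":-0.04,"dz":0,"ax":0,"ay":0,"az":0},{"grip":255,"dx":0,"dy":-0.04,"dz":0,"ax":0,"ay":0,"az":0},{"grip":255,"dx":0,"dy":0,"dz":0,"ax":0,"ay":0,"az":0},{"grip":255,"dx":0,"dy":0,"dz":0,"ax":0,"ay":0,"az":0},{"grip":255,"dx":0,"dy":0,"dz":0,"ax":0,"ay":0,"az":0}]}}

```text
t: 9.65
eef_pos: [0.3872, 0.1126, 0.2285]
ee_rot: [0.0, 0.914, 0.406, 0.0]
wrist_force: [1.0, 0.1, -0.3]
opening: 0.0
```

Run:
```python
from h import *
from station import manip
C={n:manip.read_camera(n) for n in("top","side")}
roi={"top":(215,215,105,72),"side":(295,205,60,110)}
for col in("red","blue","green"):
    P={}
    for n,c in C.items():
        x,y,w,h=roi[n];k,l,st,ce=cv2.connectedComponentsWithStats(mask(c["pixels"][y:y+h,x:x+w],col))
        if k<2: print(n,col,"none");continue
        i=1+np.argmax(st[1:,4]);P[n]=ce[i]+[x,y];print(n,col,P[n].round(1),st[i])
    if len(P)==2: print(two(C["top"],P["top"],C["side"],P["side"]))
print(manip.sense()["wrist_force"],manip.sense()["t"])
a=cv2.resize(C["side"]["pixels"],(440,330));b=cv2.resize(C["side"]["pixels"][195:265,290:360],(330,330),interpolation=2)
cv2.imwrite("pics/end.png",np.hstack([a,b]))
```

```text
top red [290.  241.3] [ 63  15  29  27 285]
side red [324.3 220.1] [ 16   1  29  23 355]
(array([ 0.53139438, -0.07524207,  0.10044755]), np.float64(0.00044219747147286685))
top blue [256.3 253.2] [37 34  9  9 61]
side blue [325.5 254.8] [26 46 10  9 79]
(array([0.50637294, 0.00511855, 0.08196042]), np.float64(0.0005945785791573123))
top green [235.1 260.5] [16 42  9  8 58]
side green [326.9 275.6] [27 66 10 10 76]
(array([0.49063086, 0.05558984, 0.08137826]), np.float64(0.0010476177032803858))
[-0.07917894 -0.37850726  0.04697723] 9.75
```

View pics/end.png

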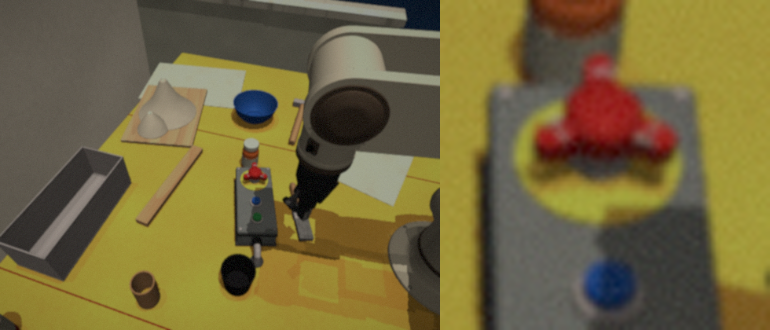

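The blue button bottomed at 22 N. The head is out and square again at (324,220), with the same outline as at the start. Nothing else has moved and the arm is clear, so I'm handing in.

```bash
python3 -c "
from station import manip
print(manip.close_job())"
```

```text
the job is handed in; nothing more can be done
None
```

The stop check is done and handed in at about 9.75 s on the robot's clock; the interface gives no verdict.

- **Stop pressed:** I pressed the red stop straight in with the shut fingertips until it bottomed at 14.5 N. After I let go it stayed about 8 mm down in the side view.
- **Stop turned free:** I pushed one lobe about 0.77 rad clockwise with the fingers shut. The head sprang out, then turned back to rest as I backed off.
- **Blue reset pressed:** I pressed it until it bottomed at 22 N, about 6 mm in, and let it come up.

**Last checks:** The red head, blue and green buttons match their starting image positions to within about 0.3 px and 0.8 mm when triangulated. The other bench items looked unmoved by eye, but I didn't measure them. The wrist force was about 0 and the arm was clear of everything.

**What failed or disagreed:**
- The first two move calls were refused because rows need every key; nothing moved.
- The fixed cameras and the wrist camera differed by about 1.3 mm on the button positions, so I used the average.
- The push force dropped to about 0 at the end of the turn. I relied on the pictures to confirm the head was out.

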